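Tug the test box's tray, free its latch if caught, hold the tray open

TASK

Nobody can see from outside whether the slide latch of the grey test box has caught its closed tray, so before touching the latch give the tray's bar handle a tug outwards to find out. If the tray is caught, push the latch fully across to its other end to release it (with a free tray, the other end may be the one that catches it). Then draw the tray fully out by its handle and finish while still holding it there, because a spring shuts it when it is let go; leave the loose things beside the box where they are.

Things in the scene. Friction and masses are not known exactly. Their poses are not given: they have to be found in the camera images.
- test_box: grey metal test box fixed to the bench, 120 deep (x) x 180 wide (y) x 52 high mm; origin at the centre of its underside, x axis from its front to its back, y to the left seen from the robot, z up. Its front (-x side) faces the robot, turned by up to 0.35 rad. In the front's right half is the tray's aluminium front, in the left half the slide latch.
- tray (a joint): how far the tray is drawn out of the box, in m, along the box's -x: 0 closed, 0.045 fully out (hard stop). A spring pulls it shut with 2 N when closed and 4.5 N when fully out. While the latch has it caught it has 5 mm of play and then stops hard; when free it just comes out. A loose relay board lies in it.
- handle_mid (a point): middle of the tray's dark steel bar handle: a round level bar of 10 mm diameter, 56 mm long along the box's y between two stays; its axis is 40 mm above the bench and 42 mm in front of the tray's front face, so that fingers can go down before and behind it. Tray closed: 104 mm in front of the box's centre and 45 mm to the right of it.
- latch (a joint): travel of the slide latch on the box's front, in m: 0 at its right end (towards the box's -y), 0.024 at its left end; it starts within 3 mm of its right end, slides with about 2 N of friction and stays where it is left. A striker hidden in the box decides whether it catches the tray at the right end, at the left end or at neither; never at both. Let the tray spring home before moving the latch.
- latch_tab (a point): the latch's upright dark steel thumb piece, 12 x 12 mm, standing 43 mm in front of the box's front face, its top 66 mm above the bench and its foot at 20 mm; this point is on its middle line, 14 mm below its top. Free on all sides; it slides along the box's y.
- vice_board (a point): obstacle, fixed: inner end of the green board clamped in the vice to the right of the box, at (0.48, -0.35, 0.34) m; the vice and the rest of the board lie further right (smaller y) and reach no higher than 0.36 m.
- lamp_elbow (a point): obstacle, fixed: the elbow of the black desk lamp that hangs over the bench. Its thin arms (50 mm over the pair of rods) run from (0.22, 0.56, 0.10) up to this elbow at (0.41, 0.19, 0.33) and on to (0.58, -0.33, 0.51), in m in the base frame. Reach the box from the robot's side of the upper arm, with the wrist leaning back to the robot, so that it stays in front of or below it.
- adapter: aluminium adapter box 41x89x28 mm with a round socket at each end, standing loose to the left of the test box; bystander; origin at the centre of its underside
- round_plug: upright round metal plug, 30 mm in diameter, 52 mm high, standing loose to the right of the test box; bystander; origin at the centre of its underside
- shell_plug: flat metal connector shell 61x64x16 mm lying loose further to the left, beyond the adapter; bystander; origin at the centre of its underside

How it is judged:
By the outcome, as a careful person would: the job done as asked, in the order asked, and still so for the second after the job is handed in, while the arm keeps its last pose, push and grip.
It also fails if it takes over 54 s, if anything falls off the work surface, if the arm or the gripper's body presses on something with over 40 N, if the wrist force passes 120 N, or if a joint passes its speed limit or range.

ROBOT

A 6-joint arm with a two-finger parallel gripper is mounted at the origin on a cart in front of the work surface, level with it; the furniture and walls round the work are solid. World frame = base frame: x ahead of the robot, y to its left, z up, the work surface at z = 0. Lengths are in m, angles in rad, forces in N, time in s.
With the tool pointing down it reaches from about 0.25 to 0.775 m from the base axis. Payload 8.9 kg.
Tool frame: the origin (TCP) lies between the finger pads; the fingertips stand 11 mm ahead of it and the grasp point (between the pads) lies 8 mm behind it (robot.tip_reach is the distance from the TCP to the fingertips, in m); z points along the fingers, y is the line along which they close (so a half turn about z gives the same grasp; the last joint's range is limited). The gripper opens to 85 mm and grips with 20 to 120 N. Pads are 22 mm wide; open, the fingers measure 114 mm over their backs; the gripper's body (76 mm by 85 mm) begins 54 mm behind the grasp point. The pads swing forward as they close: fully open they stand 13 mm farther back than shut.
Start: joints at [-1.482, 0.291, -0.153, 1.127, 0, 1.431], TCP at [0.119, -0.511, 0.205] pointing down, gripper open.
Joint ranges: [-2.52, 2.52], [-0.91, 1.74], [-1.3, 1.37], [-1.96, 2.02], [-1.52, 1.47], [-3.14, 3.14]. Speed limits (rad/s): [2.22, 2.22, 2.79, 3.14, 3.14, 3.14].

INTERFACE

Orientations are given as a unit quaternion [w, x, y, z].
In Python, from cell import robot gives the robot as it stands.
- The arm moves only by the shell command python3 -m jog 'ROWS'. ROWS is JSON, a list of rows, each an object of numbers: "tx", "ty", "tz": the shift along the world's x, y, z each as a share of 40 mm, from -1 to 1; "yaw": the turn about the world's z as a share of 0.1 rad, from -1 to 1; "hand": the opening, from 0 (shut) to 1 (fully open). A call has 1 to 20 rows; each row shifts and turns the commanded pose from where the row before left it; what a row does not reach is not made up. A row lasts 1/12 s, in which the tool goes at most 41.7 mm and 7.16 degrees, less where a joint would pass 70% of its speed; a pose out of reach is approached as far as the arm can. A call with a number of a shift or a turn outside -1 to 1 is refused whole. A call with a gripper value outside its range is refused whole. The fingers move at their own pace and stop on an object; the grip force is fixed at half the most. Time passes only in rows, so rows that do not move let the fingers close. It gives the time, the measured TCP pose, the force, the opening and the grip force at its end, in the units of the state.
- robot.get_obs(): the state, without advancing time (a new reading comes with each control period).
- robot.grab_frame(name): name is "scene" or "top" or "wrist"; returns the picture (420x560x3 uint8, red, green, blue); there is no depth.
- robot.calibration(name): a dict with "camera_matrix" (3x3 intrinsics, pixels), "rvec" (rotation vector, rad) and "tvec" (3), from world to camera coordinates, as OpenCV has them; the wrist camera has in their place "T_tool_cam" (4x4, takes a point from camera to tool coordinates, whose origin is the TCP and whose axes are the flange's). Camera axes: x right, y down, z forward; pixel columns grow to the right and rows downward; lengths in m; the calibration is good to about 2 mm. The wrist camera is an equidistant fisheye: a pixel r from the principal point sees the ray r / f radians off the axis. A picture is of the moment at which its call begins: read the wrist's pose just before it. calibration takes no time and is no camera call.
- robot.hand_in(): hands the job in; it is judged then, once.
The state is a dict: "time": time; "qpos": joint angles; "dq": joint speeds; "joint_efforts": joint torques, N m; "tool_pos": TCP position; "eef_rot": TCP orientation; "force": force on the tool from outside, world axes, zero at the start; "wrist_torque": the same for the moment, N m; "opening": finger opening in m; "grip_force": force on a finger pad.
Only numpy, scipy, OpenCV 4.12 (cv2) and the standard library are available. Lean on these libraries where they do the work, as an engineer would, in place of code of your own. Each camera call takes 0.05 s, during which the arm holds its last target. There are 200 camera calls.

## Working session

There is one attempt and no reset: what is moved stays moved. The work goes in short steps, Python scripts to look and compute and a shell command to move; the robot and the scene stay as the last step left them, time stands still between calls to the robot, and variables do not carry over. Pictures are saved under pics/ and viewed, at most 10 in all, crops included, and the job is handed in when it is done.

```bash
mkdir -p pics; ls; python3 - <<'E'
from cell import robot
import cv2
o=robot.get_obs(); print(o)
for n in("scene","top"):
    cv2.imwrite(f"pics/{n}0.png",robot.grab_frame(n)[:,:,::-1]); c=robot.calibration(n); print(n,c)
print(robot.calibration("wrist"))
E
```

```text
pics
{'time': 0.0, 'qpos': array([-1.48231792e+00,  2.91286515e-01, -1.54099177e-01,  1.12670539e+00,
        1.71055163e-05,  1.43145302e+00]), 'dq': array([ 0.00190552, -0.0009107 , -0.00079153, -0.00108948,  0.00087049,
        0.00211895]), 'joint_efforts': array([ 2.11380002e-04, -5.37143254e+01,  3.31373727e+01,  1.59009907e-02,
       -2.29692141e-04,  3.32390073e-05]), 'tool_pos': array([ 0.11852089, -0.51097505,  0.20463922]), 'eef_rot': array([-6.46948033e-04,  9.93518963e-01,  1.13664639e-01,  2.50125455e-05]), 'force': array([-0.29807243,  0.46508305, -0.62153492]), 'wrist_torque': array([ 0.0012338 , -0.00082597,  0.03489404]), 'grip_force': 0.0, 'opening': 0.0855520516053358}
scene {'camera_matrix': array([[408.2653934 ,   0.        , 280.6317295 ],
       [  0.        , 408.2653934 , 204.21005026],
       [  0.        ,   0.        ,   1.        ]]), 'rvec': array([ 0.81750522, -2.28182929,  1.35118543]), 'tvec': array([0.35151453, 0.35183418, 0.80538548])}
top {'camera_matrix': array([[512.41707478,   0.        , 281.32561916],
       [  0.        , 512.41707478, 203.45730352],
       [  0.        ,   0.        ,   1.        ]]), 'rvec': array([ 2.17076338, -2.14528718,  0.16287825]), 'tvec': array([-0.09395713,  0.56088667,  1.2237857 ])}
{'camera_matrix': array([[325.1922621,   0.       , 282.0995315],
       [  0.       , 325.1922621, 207.4899189],
       [  0.       ,   0.       ,   1.       ]]), 'T_tool_cam': array([[-1.04611453e-03, -9.66095343e-01, -2.58183450e-01,
         6.63635521e-02],
       [ 9.99999251e-01, -8.46536960e-04, -8.84171065e-04,
        -9.05562924e-04],
       [ 6.35631715e-04, -2.58184181e-01,  9.66095505e-01,
        -1.69023553e-01],
       [ 0.00000000e+00,  0.00000000e+00,  0.00000000e+00,
         1.00000000e+00]])}
```

View pics/scene0.png

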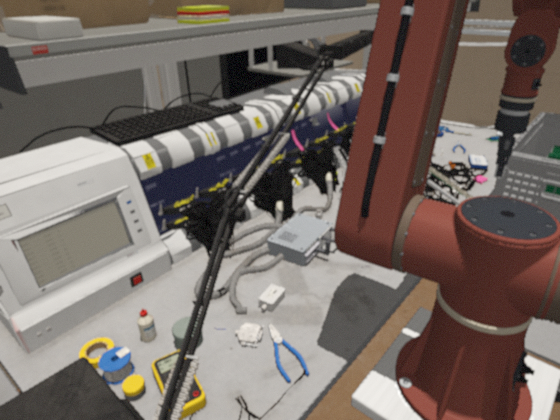

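View pics/top0.png

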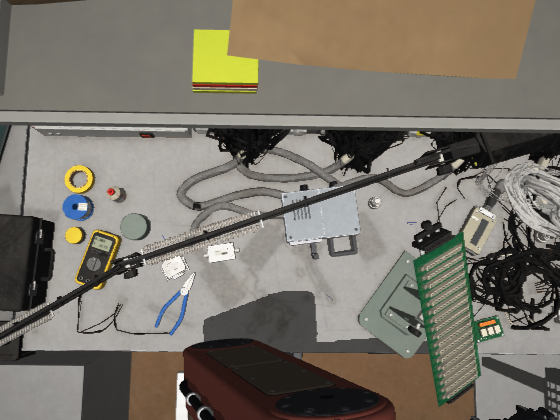

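Scene: the box is at about (300,240), largely seen past the arm. Top: the box spans about (283–358, 185–243), with the handle near (342,245), the latch tab near (312,255) and the round plug at (375,202). I'll zoom in.

```bash
cat > h.py <<'E'
from cell import robot
import cv2, numpy as np
def ray(n,u,v):
    c=robot.calibration(n);K=c["camera_matrix"];R=cv2.Rodrigues(c["rvec"])[0]
    d=R.T@np.linalg.solve(K,[u,v,1.]);return -R.T@c["tvec"],d
def onz(n,u,v,z):
    o,d=ray(n,u,v);return o+d*(z-o[2])/d[2]
def wray(u,v,pos,q):
    from scipy.spatial.transform import Rotation as Ro
    c=robot.calibration("wrist");K=c["camera_matrix"];T=c["T_tool_cam"]
    x,y=(u-K[0,2])/K[0,0],(v-K[1,2])/K[1,1];r=np.hypot(x,y)
    d=np.array([x/r*np.sin(r),y/r*np.sin(r),np.cos(r)])
    R=Ro.from_quat(np.roll(q,-1)).as_matrix()
    return R@T[:3,3]+pos,R@T[:3,:3]@d
def wonz(u,v,pos,q,z):
    o,d=wray(u,v,pos,q);return o+d*(z-o[2])/d[2]
E
python3 - <<'E'
import cv2
a=cv2.imread("pics/top0.png")[170:275,270:400]
cv2.imwrite("pics/topc.png",cv2.resize(a,None,fx=5.5,fy=5.5,interpolation=cv2.INTER_CUBIC))
E
```

```text
(no output)
```

View pics/topc.png

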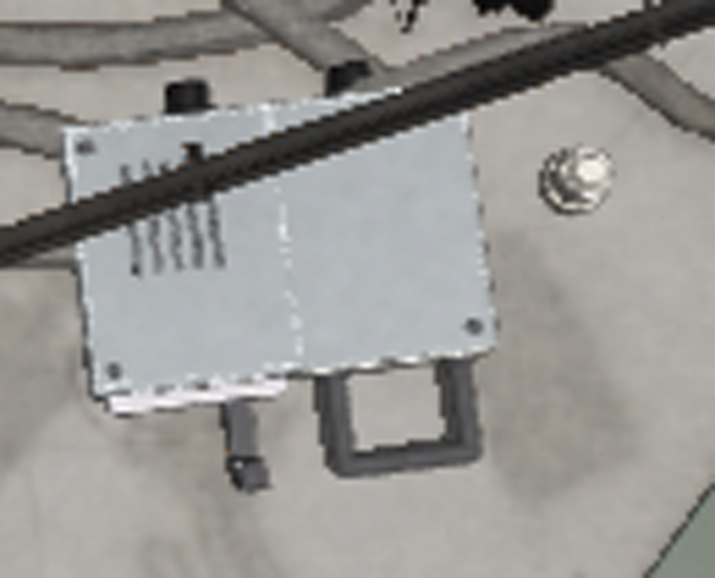

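The zoom shows the box lid's corners at crop (65,130), (95,395) and (493,348). The handle bar runs from (345,465) to (470,450), and the tab top is at about (248,470).

```bash
python3 - <<'E'
from h import *
p=lambda u,v,z:onz("top",270+u/5.5-.4,170+v/5.5-.4,z)
bl,fl,fr=p(65,130,.052),p(95,395,.052),p(493,348,.052)
print(bl,fl,fr,np.linalg.norm(bl-fl),np.linalg.norm(fl-fr))
d=fl-fr;th=np.arctan2(-d[0],d[1]);print("yaw",th, np.arctan2(*(bl-fl)[[1,0]]))
h=p(407,458,.04);t=p(248,472,.066);print("handle",h,"tab",t, "plug",p(575,180,.05))
c,s=np.cos(th),np.sin(th);ex=np.array([c,s,0]);ey=np.array([-s,c,0])
C=(fl+fr)/2+ex*.06;C[2]=0;print("C",C,"handle pred",C-.104*ex-.045*ey,"tab in box",(t-C)@ex,(t-C)@ey)
a=p(345,465,.04);b=p(468,450,.04);print("bar yaw",np.arctan2(-(a-b)[0],(a-b)[1]))
E
```

```text
[ 0.58537847 -0.08709655  0.052     ] [ 0.46784432 -0.10152569  0.052     ] [ 0.49060383 -0.27685397  0.052     ] 0.11841653056769098 0.17679932900694137
yaw 0.1290889570591891 0.1221542479199987
handle [ 0.44234534 -0.24022447  0.04      ] tab [ 0.43445933 -0.16769531  0.066     ] plug [ 0.56615533 -0.31454391  0.05      ]
C [ 0.53872485 -0.18146599  0.        ] handle pred [ 0.44138306 -0.23947957  0.        ] tab in box -0.10162528370284278 0.027078273576940058
bar yaw 0.13176298486504667
```

```bash
python3 -m jog '[{"tx":0.2,"ty":0.44,"yaw":0.98,"hand":1},{"tx":0.2,"ty":0.44,"yaw":0.98,"hand":1},{"tx":0.2,"ty":0.44,"yaw":0.98,"hand":1},{"tx":0.2,"ty":0.44,"yaw":0.98,"hand":1},{"tx":0.2,"ty":0.44,"yaw":0.98,"hand":1},{"tx":0.2,"ty":0.44,"yaw":0.98,"hand":1},{"tx":0.2,"ty":0.44,"yaw":0.98,"hand":1},{"tx":0.2,"ty":0.44,"yaw":0.98,"hand":1},{"tx":0.2,"ty":0.44,"yaw":0.98,"hand":1},{"tx":0.2,"ty":0.44,"yaw":0.98,"hand":1},{"tx":0.2,"ty":0.44,"yaw":0.98,"hand":1},{"tx":0.2,"ty":0.44,"yaw":0.98,"hand":1},{"tx":0.2,"ty":0.44,"yaw":0.98,"hand":1},{"tx":0.2,"ty":0.44,"yaw":0.98,"hand":1},{"tx":0.2,"ty":0.44,"yaw":0.98,"hand":1},{"hand":1},{"hand":1}]'
```

```text
invalid input
```

```bash
python3 -m jog '[{"tx":0.2,"ty":0.44,"tz":0,"yaw":0.98,"hand":1},{"tx":0.2,"ty":0.44,"tz":0,"yaw":0.98,"hand":1},{"tx":0.2,"ty":0.44,"tz":0,"yaw":0.98,"hand":1},{"tx":0.2,"ty":0.44,"tz":0,"yaw":0.98,"hand":1},{"tx":0.2,"ty":0.44,"tz":0,"yaw":0.98,"hand":1},{"tx":0.2,"ty":0.44,"tz":0,"yaw":0.98,"hand":1},{"tx":0.2,"ty":0.44,"tz":0,"yaw":0.98,"hand":1},{"tx":0.2,"ty":0.44,"tz":0,"yaw":0.98,"hand":1},{"tx":0.2,"ty":0.44,"tz":0,"yaw":0.98,"hand":1},{"tx":0.2,"ty":0.44,"tz":0,"yaw":0.98,"hand":1},{"tx":0.2,"ty":0.44,"tz":0,"yaw":0.98,"hand":1},{"tx":0.2,"ty":0.44,"tz":0,"yaw":0.98,"hand":1},{"tx":0.2,"ty":0.44,"tz":0,"yaw":0.98,"hand":1},{"tx":0.2,"ty":0.44,"tz":0,"yaw":0.98,"hand":1},{"tx":0.2,"ty":0.44,"tz":0,"yaw":0.98,"hand":1}]'
```

```text
time: 1.35
tool_pos: [0.2387, -0.2464, 0.205]
eef_rot: [-0.0, 0.659, 0.752, 0.0]
force: [-0.2, 0.0, -0.1]
opening: 0.0854
grip_force: 0.0
```

```bash
python3 -m jog '[{"tx":0.75,"ty":0,"tz":0,"yaw":0,"hand":1},{"tx":0.75,"ty":0,"tz":0,"yaw":0,"hand":1},{"tx":0.75,"ty":0,"tz":0,"yaw":0,"hand":1},{"tx":0.75,"ty":0,"tz":0,"yaw":0,"hand":1},{"tx":0,"ty":0,"tz":0,"yaw":0,"hand":1},{"tx":0,"ty":0,"tz":0,"yaw":0,"hand":1}]'
python3 - <<'E'
from h import *
o=robot.get_obs();print(o["tool_pos"],o["eef_rot"],o["qpos"])
cv2.imwrite("pics/w1.png",robot.grab_frame("wrist")[:,:,::-1])
E
```

```text
time: 1.85
tool_pos: [0.3593, -0.2469, 0.2046]
eef_rot: [-0.001, 0.66, 0.751, 0.0]
force: [-0.3, 0.8, 0.1]
opening: 0.0855
grip_force: 0.0
[ 0.35931262 -0.24693891  0.20462751] [-6.11430075e-04  6.60004411e-01  7.51261475e-01  2.54825028e-05] [-7.70108490e-01  1.22938061e-01 -3.70012077e-01  1.07907008e+00
 -9.33954458e-06  6.71541109e-01]
```

View pics/w1.png

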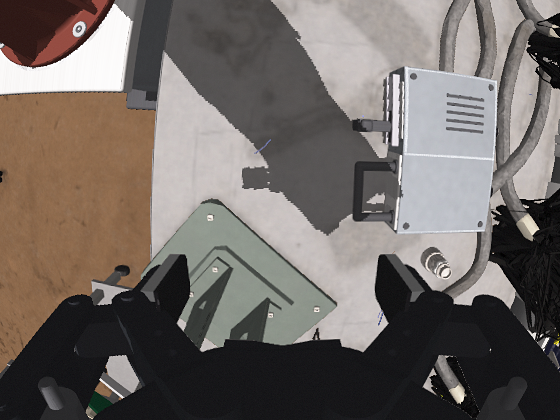

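The wrist view shows the handle bar centred at about (359,192) and the tab top at about (359,125). The fingers clear both.

```bash
python3 - <<'E'
from h import *
P=np.array([.35931,-.24694,.20463]);q=np.array([-6.1e-4,.660004,.751261,0])
for n,u,v,z in[("bar",359,192,.041),("bar L",360,164,.041),("bar R",358,219,.041),("tab",358,125,.066),("boxFR",398,233,.052),("boxFL",405,68,.052)]:print(n,wonz(u,v,P,q,z))
E
```

```text
bar [ 0.44219482 -0.24159608  0.041     ]
bar L [ 0.43800987 -0.21181522  0.041     ]
bar R [ 0.44673506 -0.2713218   0.041     ]
tab [ 0.42356834 -0.17249934  0.066     ]
boxFR [ 0.4923466  -0.27857309  0.052     ]
boxFL [ 0.46831017 -0.10393125  0.052     ]
```

```bash
python3 -m jog '[{"tx":0.52,"ty":0.04,"tz":0,"yaw":0,"hand":0.42},{"tx":0.52,"ty":0.04,"tz":0,"yaw":0,"hand":0.42},{"tx":0.52,"ty":0.04,"tz":0,"yaw":0,"hand":0.42},{"tx":0.52,"ty":0.04,"tz":0,"yaw":0,"hand":0.42},{"tx":0,"ty":0,"tz":-0.6,"yaw":0,"hand":0.42},{"tx":0,"ty":0,"tz":-0.6,"yaw":0,"hand":0.42},{"tx":0,"ty":0,"tz":-0.6,"yaw":0,"hand":0.42},{"tx":0,"ty":0,"tz":-0.4,"yaw":0,"hand":0.42},{"tx":0,"ty":0,"tz":0,"yaw":0,"hand":0.42},{"tx":0,"ty":0,"tz":0,"yaw":0,"hand":0.42}]'
python3 - <<'E'
from h import *
o=robot.get_obs();print(o["tool_pos"],o["eef_rot"])
cv2.imwrite("pics/w2.png",robot.grab_frame("wrist")[:,:,::-1])
E
```

```text
time: 2.73
tool_pos: [0.4405, -0.2409, 0.1171]
eef_rot: [-0.001, 0.661, 0.75, -0.0]
force: [0.8, 0.2, 0.4]
opening: 0.0355
grip_force: 0.0
[ 0.44047495 -0.2409145   0.11713987] [-8.85409932e-04  6.61160186e-01  7.50244233e-01 -1.23677831e-04]
```

View pics/w2.png

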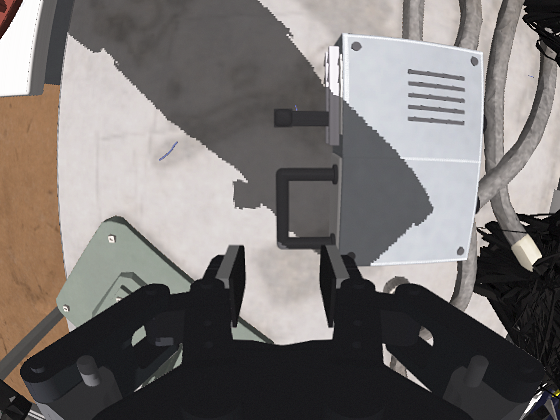

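The gap between the fingers is centred at about column 281 and the bar is at 283 (centre about (283,208)), so they are aligned. The tab top is at (283,118). Next I go down and grip.

```bash
python3 - <<'E'
from h import *
P=np.array([ 0.44047495,-0.2409145,0.11713987]);q=np.array([-8.85e-4,6.6116e-1,7.50244e-1,-1.2e-4])
for n,u,v,z in[("bar",283,208,.042),("tab",283,118,.066)]:print(n,wonz(u,v,P,q,z))
E
python3 -m jog '[{"tx":0,"ty":0,"tz":-0.5,"yaw":0,"hand":0.42},{"tx":0,"ty":0,"tz":-0.5,"yaw":0,"hand":0.42},{"tx":0,"ty":0,"tz":-0.5,"yaw":0,"hand":0.42},{"tx":0,"ty":0,"tz":-0.5,"yaw":0,"hand":0.42},{"tx":0,"ty":0,"tz":-0.1,"yaw":0,"hand":0.42},{"tx":0,"ty":0,"tz":0,"yaw":0,"hand":0.42}]'
```

```text
bar [ 0.44194897 -0.23992972  0.042     ]
tab [ 0.43329866 -0.17174735  0.066     ]
time: 3.28
tool_pos: [0.4414, -0.2411, 0.0334]
eef_rot: [-0.0, 0.661, 0.75, -0.0]
force: [-0.4, -0.3, 0.1]
opening: 0.0361
grip_force: 0.0
```

```bash
python3 -m jog '[{"tx":0,"ty":0,"tz":0,"yaw":0,"hand":0},{"tx":0,"ty":0,"tz":0,"yaw":0,"hand":0},{"tx":0,"ty":0,"tz":0,"yaw":0,"hand":0},{"tx":0,"ty":0,"tz":0,"yaw":0,"hand":0},{"tx":0,"ty":0,"tz":0,"yaw":0,"hand":0},{"tx":0,"ty":0,"tz":0,"yaw":0,"hand":0}]'
```

```text
time: 3.78
tool_pos: [0.4419, -0.2411, 0.0335]
eef_rot: [0.0, 0.661, 0.751, 0.0]
force: [-1.2, -0.2, 0.6]
opening: -0.0001
grip_force: 0.0
```

```bash
python3 - <<'E'
from h import *
a=robot.grab_frame("wrist")[:,:,::-1];b=robot.grab_frame("top")[170:275,270:400,::-1]
cv2.imwrite("pics/w3.png",np.hstack([a[:,130:450],cv2.resize(b,(480,420))]))
E
```

```text
(no output)
```

View pics/w3.png

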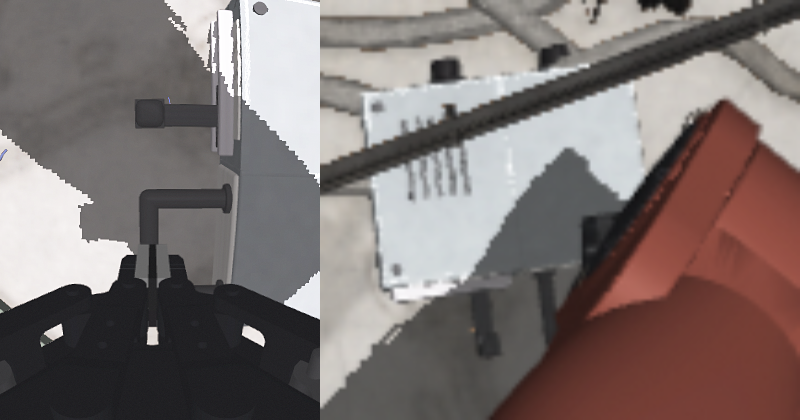

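```bash
python3 - <<'E'
import cv2
a=cv2.imread("pics/w3.png")[170:360,70:260];a=cv2.convertScaleAbs(a,alpha=1.8,beta=20)
cv2.imwrite("pics/w3c.png",cv2.resize(a,(600,600),interpolation=cv2.INTER_CUBIC))
E
python3 -m jog '[{"tx":0,"ty":0,"tz":0,"yaw":0,"hand":0}]'
```

```text
time: 3.97
tool_pos: [0.4417, -0.241, 0.0332]
eef_rot: [-0.0, 0.661, 0.751, 0.0]
force: [-0.2, 0.1, 0.4]
opening: 0.0
grip_force: 0.0
```

View pics/w3c.png

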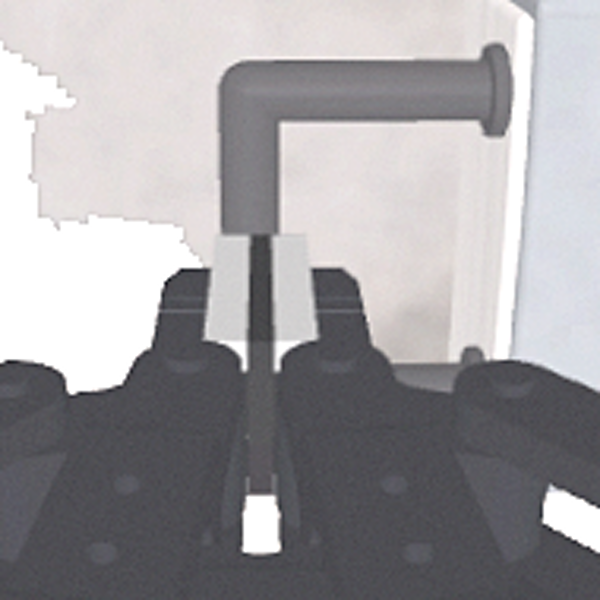

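```bash
python3 - <<'E'
from h import *
c=robot.calibration("wrist");K=c["camera_matrix"];Ti=np.linalg.inv(c["T_tool_cam"])
def proj(p):
    p=Ti[:3,:3]@p+Ti[:3,3];r=np.hypot(p[0],p[1]);t=np.arctan2(r,p[2]);return K[:2,2]+K[0,0]*t*p[:2]/r
for x in(.011,-.011):
  for z in(.011,0,-.008,-.03):print(x,z,proj(np.array([x,0.,z])))
print("bar surface at pads: ",proj(np.array([.011,.005,-.008])),proj(np.array([.011,-.005,-.008])))
print(robot.tip_reach)
# near stay corner top
o=robot.get_obs();P=o["tool_pos"];q=o["eef_rot"]
for z in(.03,.045):print(wonz(279,195,P,q,z))
# bar edges tips
for u in(130+70+220*190/600,130+70+278*190/600):print(u,wonz(u,170+190*200/600,P,q,.04))
E
```

```text
0.011 0.011 [280.44496056 219.59709112]
0.011 0 [280.35986891 225.50965747]
0.011 -0.008 [280.29165563 230.26589961]
0.011 -0.03 [280.07009756 245.81724342]
-0.011 0.011 [280.5422962  254.56217364]
-0.011 0 [280.46848187 262.16090347]
-0.011 -0.008 [280.40989052 268.22216547]
-0.011 -0.03 [280.22327513 287.70750278]
bar surface at pads:  [289.84679094 230.25037918] [270.73947158 230.26832506]
0.011
[ 0.43757046 -0.2139397   0.03      ]
[ 0.43728035 -0.210553    0.045     ]
269.6666666666667 [ 0.43503424 -0.23290605  0.04      ]
288.0333333333333 [ 0.44467154 -0.23168164  0.04      ]
```

The fingers shut to 0 without force. In the zoom the pad ends, at about row 244, cover the bar from above. So the tips seem to stand higher than stated. I'll open and go lower in small steps, watching the force.

```bash
python3 -m jog '[{"tx":0,"ty":0,"tz":0,"yaw":0,"hand":0.42},{"tx":0,"ty":0,"tz":0,"yaw":0,"hand":0.42},{"tx":0,"ty":0,"tz":0,"yaw":0,"hand":0.42},{"tx":0,"ty":0,"tz":0,"yaw":0,"hand":0.42},{"tx":0,"ty":0,"tz":-0.2,"yaw":0,"hand":0.42},{"tx":0,"ty":0,"tz":-0.2,"yaw":0,"hand":0.42},{"tx":0,"ty":0,"tz":0,"yaw":0,"hand":0.42}]'
python3 - <<'E'
from h import *
o=robot.get_obs();print(o["tool_pos"],o["force"])
a=robot.grab_frame("wrist")[170:360,200:390,::-1];a=cv2.convertScaleAbs(a,alpha=1.8,beta=20)
cv2.imwrite("pics/w4.png",cv2.resize(a,(600,600),interpolation=cv2.INTER_CUBIC))
E
```

```text
time: 4.55
tool_pos: [0.4407, -0.2403, 0.0154]
eef_rot: [-0.001, 0.661, 0.751, -0.0]
force: [-0.5, 0.5, -1.0]
opening: 0.036
grip_force: 0.0
[ 0.44072643 -0.24028812  0.01541702] [-0.50733754  0.53683012 -0.95178235]
```

View pics/w4.png

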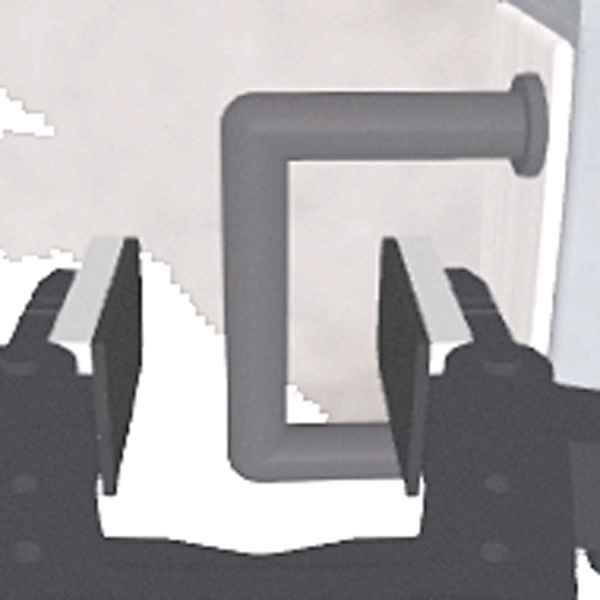

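Pads stand either side of the bar, but their scale (242 px for 36 mm) puts their tips only about level with the bar. I'll go lower by about 16 mm, in small steps, then close.

```bash
python3 -m jog '[{"tx":0,"ty":0,"tz":-0.1,"yaw":0,"hand":0.42},{"tx":0,"ty":0,"tz":-0.1,"yaw":0,"hand":0.42},{"tx":0,"ty":0,"tz":0,"yaw":0,"hand":0.42}]'
```

```text
time: 4.85
tool_pos: [0.4414, -0.2408, 0.0085]
eef_rot: [-0.0, 0.661, 0.751, -0.0]
force: [-0.8, -0.6, -0.3]
opening: 0.036
grip_force: 0.0
```

```bash
python3 -m jog '[{"tx":0,"ty":0,"tz":-0.1,"yaw":0,"hand":0.42},{"tx":0,"ty":0,"tz":-0.1,"yaw":0,"hand":0.42},{"tx":0,"ty":0,"tz":0,"yaw":0,"hand":0.42}]'
python3 -m jog '[{"tx":0,"ty":0,"tz":0,"yaw":0,"hand":0},{"tx":0,"ty":0,"tz":0,"yaw":0,"hand":0},{"tx":0,"ty":0,"tz":0,"yaw":0,"hand":0},{"tx":0,"ty":0,"tz":0,"yaw":0,"hand":0},{"tx":0,"ty":0,"tz":0,"yaw":0,"hand":0}]'
```

```text
time: 5.1
tool_pos: [0.4414, -0.2408, 0.0005]
eef_rot: [-0.0, 0.661, 0.751, -0.0]
force: [-0.3, 0.9, -0.3]
opening: 0.036
grip_force: 0.0
time: 5.52
tool_pos: [0.4402, -0.2412, 0.0013]
eef_rot: [-0.001, 0.661, 0.75, -0.001]
force: [-6.5, -1.8, 5.3]
opening: 0.0078
grip_force: 58.6
```

It grips at 7.8 mm with an upward push, so the tips are still a little above the bar's axis. I'll open and go 14 mm lower.

```bash
python3 -m jog '[{"tx":0,"ty":0,"tz":0,"yaw":0,"hand":0.42},{"tx":0,"ty":0,"tz":0,"yaw":0,"hand":0.42},{"tx":0,"ty":0,"tz":0,"yaw":0,"hand":0.42},{"tx":0,"ty":0,"tz":-0.12,"yaw":0,"hand":0.42},{"tx":0,"ty":0,"tz":-0.12,"yaw":0,"hand":0.42},{"tx":0,"ty":0,"tz":-0.12,"yaw":0,"hand":0.42},{"tx":0,"ty":0,"tz":0,"yaw":0,"hand":0.42}]'
```

```text
time: 6.1
tool_pos: [0.4411, -0.2405, -0.0144]
eef_rot: [-0.001, 0.661, 0.751, -0.0]
force: [-0.3, 0.3, 0.8]
opening: 0.0357
grip_force: 0.0
```

```bash
python3 -m jog '[{"tx":0,"ty":0,"tz":0,"yaw":0,"hand":0},{"tx":0,"ty":0,"tz":0,"yaw":0,"hand":0},{"tx":0,"ty":0,"tz":0,"yaw":0,"hand":0},{"tx":0,"ty":0,"tz":0,"yaw":0,"hand":0},{"tx":0,"ty":0,"tz":0,"yaw":0,"hand":0}]'
```

```text
time: 6.52
tool_pos: [0.4401, -0.2411, -0.0133]
eef_rot: [-0.001, 0.661, 0.75, -0.001]
force: [-5.7, -2.0, 2.3]
opening: 0.0079
grip_force: 58.4
```

Firm grip. Now the tug outwards, in small steps.

```bash
python3 -m jog '[{"tx":-0.05,"ty":-0.0065,"tz":0,"yaw":0,"hand":0},{"tx":-0.05,"ty":-0.0065,"tz":0,"yaw":0,"hand":0},{"tx":-0.05,"ty":-0.0065,"tz":0,"yaw":0,"hand":0},{"tx":0,"ty":0,"tz":0,"yaw":0,"hand":0}]'
python3 -m jog '[{"tx":-0.05,"ty":-0.0065,"tz":0,"yaw":0,"hand":0},{"tx":-0.05,"ty":-0.0065,"tz":0,"yaw":0,"hand":0},{"tx":0,"ty":0,"tz":0,"yaw":0,"hand":0}]'
```

```text
time: 6.85
tool_pos: [0.4357, -0.2418, -0.0132]
eef_rot: [0.0, 0.661, 0.751, 0.0]
force: [1.6, 0.3, -3.7]
opening: 0.0084
grip_force: 58.3
time: 7.1
tool_pos: [0.4349, -0.2419, -0.0131]
eef_rot: [0.002, 0.66, 0.751, 0.003]
force: [16.1, 5.3, -13.8]
opening: 0.008
grip_force: 58.3
```

```bash
python3 -m jog '[{"tx":-0.05,"ty":-0.0065,"tz":0,"yaw":0,"hand":0},{"tx":0,"ty":0,"tz":0,"yaw":0,"hand":0}]'
python3 -m jog '[{"tx":0.1,"ty":0.013,"tz":0,"yaw":0,"hand":0},{"tx":0.1,"ty":0.013,"tz":0,"yaw":0,"hand":0},{"tx":0.1,"ty":0.013,"tz":0,"yaw":0,"hand":0},{"tx":0,"ty":0,"tz":0,"yaw":0,"hand":0.42},{"tx":0,"ty":0,"tz":0,"yaw":0,"hand":0.42},{"tx":0,"ty":0,"tz":0,"yaw":0,"hand":0.42},{"tx":0,"ty":0,"tz":0,"yaw":0,"hand":0.42}]'
```

```text
time: 7.27
tool_pos: [0.4348, -0.2419, -0.0131]
eef_rot: [0.003, 0.66, 0.751, 0.004]
force: [23.3, 6.8, -20.6]
opening: 0.0083
grip_force: 58.3
time: 7.85
tool_pos: [0.4419, -0.2412, -0.013]
eef_rot: [0.0, 0.661, 0.75, 0.0]
force: [-0.5, 0.4, -0.3]
opening: 0.0356
grip_force: 0.0
```

Caught: it stopped hard after 5 mm with 23 N. It is now home and released. Next I go over to the right side of the latch tab with shut fingers.

```bash
python3 -m jog '[{"tx":0,"ty":0,"tz":0.6,"yaw":0,"hand":0.42},{"tx":0,"ty":0,"tz":0.9,"yaw":0,"hand":0.42},{"tx":0,"ty":0,"tz":0.9,"yaw":0,"hand":0.3},{"tx":-0.07,"ty":0.55,"tz":0,"yaw":0,"hand":0},{"tx":-0.07,"ty":0.55,"tz":0,"yaw":0,"hand":0},{"tx":0,"ty":0,"tz":0,"yaw":0,"hand":0},{"tx":0,"ty":0,"tz":0,"yaw":0,"hand":0},{"tx":0,"ty":0,"tz":0,"yaw":0,"hand":0}]'
python3 - <<'E'
from h import *
o=robot.get_obs();print(o["tool_pos"],o["eef_rot"])
a=robot.grab_frame("wrist")[:,:,::-1]
cv2.imwrite("pics/w5.png",a)
E
```

```text
time: 8.52
tool_pos: [0.4364, -0.1974, 0.0829]
eef_rot: [0.0, 0.661, 0.751, -0.0]
force: [0.3, -0.1, 0.5]
opening: -0.0001
grip_force: 0.0
[ 0.43641838 -0.19737814  0.08290799] [ 3.19434831e-04  6.60684656e-01  7.50663494e-01 -5.10981293e-05]
```

View pics/w5.png

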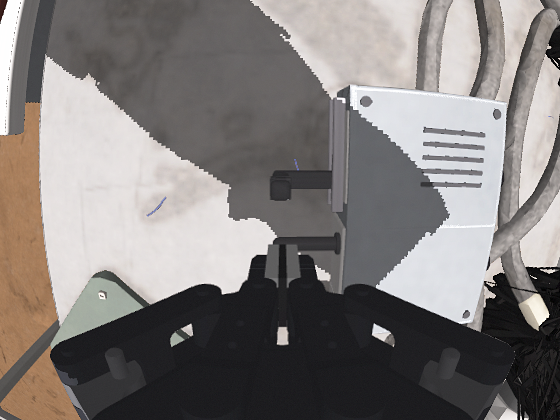

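The shut fingers, at column 283, are lined up with the tab at (280,185). The handle's left stay is at row 243, to their right. Down, then push left along the box's y.

```bash
python3 - <<'E'
from h import *
P=np.array([ 0.43641838,-0.19737814,0.08290799]);q=np.array([3.2e-4,6.60685e-1,7.50663e-1,-5e-5])
for p in[(280,183),(280,172),(280,195),(270,187),(291,187)]:
    w=wonz(*p,P,q,.066)-[.5387,-.1815,0];print(p,w@[.9917,.1288,0],w@[-.1288,.9917,0])
E
python3 -m jog '[{"tx":0,"ty":0,"tz":-0.5,"yaw":0,"hand":0},{"tx":0,"ty":0,"tz":-0.5,"yaw":0,"hand":0},{"tx":0,"ty":0,"tz":-0.3,"yaw":0,"hand":0},{"tx":0,"ty":0,"tz":-0.3,"yaw":0,"hand":0},{"tx":0,"ty":0,"tz":0,"yaw":0,"hand":0}]'
```

```text
(280, 183) -0.10365196015757475 0.028834954211103946
(280, 172) -0.10362508914104075 0.03530810862863078
(280, 195) -0.10368274006282223 0.02167793073978947
(270, 187) -0.10949249955561527 0.02648467701392764
(291, 187) -0.09725031745711159 0.026444542445818373
time: 8.98
tool_pos: [0.4348, -0.1969, 0.0167]
eef_rot: [-0.002, 0.661, 0.75, -0.0]
force: [-1.0, 0.2, 0.1]
opening: 0.0004
grip_force: 0.0
```

```bash
python3 -m jog '[{"tx":-0.013,"ty":0.1,"tz":0,"yaw":0,"hand":0},{"tx":-0.013,"ty":0.1,"tz":0,"yaw":0,"hand":0},{"tx":-0.013,"ty":0.1,"tz":0,"yaw":0,"hand":0},{"tx":-0.013,"ty":0.1,"tz":0,"yaw":0,"hand":0},{"tx":-0.013,"ty":0.1,"tz":0,"yaw":0,"hand":0},{"tx":0,"ty":0,"tz":0,"yaw":0,"hand":0}]'
python3 -m jog '[{"tx":-0.013,"ty":0.1,"tz":0,"yaw":0,"hand":0},{"tx":-0.013,"ty":0.1,"tz":0,"yaw":0,"hand":0},{"tx":-0.007,"ty":0.05,"tz":0,"yaw":0,"hand":0},{"tx":0,"ty":0,"tz":0,"yaw":0,"hand":0}]'
```

```text
time: 9.48
tool_pos: [0.4338, -0.1764, 0.0193]
eef_rot: [0.0, 0.661, 0.751, 0.0]
force: [0.3, -0.2, 0.1]
opening: 0.0002
grip_force: 0.0
time: 9.82
tool_pos: [0.4327, -0.1679, 0.0191]
eef_rot: [0.001, 0.661, 0.751, -0.001]
force: [-0.9, -6.4, 0.5]
opening: 0.0
grip_force: 3.1
```

```bash
python3 -m jog '[{"tx":-0.013,"ty":0.1,"tz":0,"yaw":0,"hand":0},{"tx":-0.013,"ty":0.1,"tz":0,"yaw":0,"hand":0},{"tx":0,"ty":0,"tz":0,"yaw":0,"hand":0}]'
python3 -m jog '[{"tx":-0.013,"ty":0.1,"tz":0,"yaw":0,"hand":0},{"tx":-0.013,"ty":0.1,"tz":0,"yaw":0,"hand":0},{"tx":0,"ty":0,"tz":0,"yaw":0,"hand":0}]'
```

```text
time: 10.07
tool_pos: [0.4328, -0.1671, 0.0198]
eef_rot: [0.006, 0.662, 0.749, -0.006]
force: [-3.1, -37.3, -11.1]
opening: 0.0002
grip_force: 18.5
time: 10.32
tool_pos: [0.433, -0.1664, 0.0204]
eef_rot: [0.011, 0.663, 0.748, -0.011]
force: [-5.4, -70.3, -23.7]
opening: -0.0
grip_force: 33.9
```

Too stiff a stop: 70 N. I'll back off and look.

```bash
python3 -m jog '[{"tx":0.013,"ty":-0.1,"tz":0,"yaw":0,"hand":0},{"tx":0.026,"ty":-0.2,"tz":0,"yaw":0,"hand":0},{"tx":0.026,"ty":-0.2,"tz":0,"yaw":0,"hand":0},{"tx":0,"ty":0,"tz":0,"yaw":0,"hand":0}]'
python3 - <<'E'
from h import *
o=robot.get_obs();print(o["tool_pos"],o["eef_rot"])
a=robot.grab_frame("wrist")[90:390,130:430,::-1]
b=robot.grab_frame("scene")[190:290,240:340,::-1]
f=lambda a,s:cv2.resize(cv2.convertScaleAbs(a,alpha=1.5,beta=15),(s,s),interpolation=cv2.INTER_CUBIC)
cv2.imwrite("pics/w6.png",np.hstack([f(a,400),f(b,400)]))
E
```

```text
time: 10.65
tool_pos: [0.4329, -0.1718, 0.0187]
eef_rot: [-0.0, 0.661, 0.75, 0.0]
force: [0.4, -0.0, 0.6]
opening: -0.0001
grip_force: 0.0
[ 0.4329383  -0.17177155  0.01874633] [-3.61986528e-05  6.61208605e-01  7.50202048e-01  2.57246564e-04]
```

View pics/w6.png

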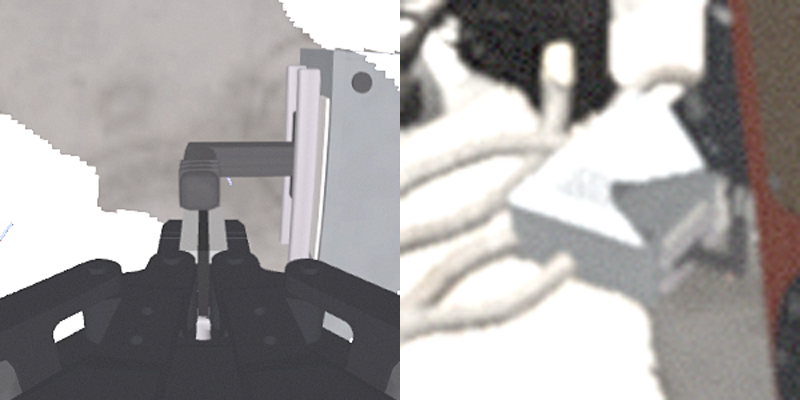

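The left half shows the tab's top face at crop (180–218, 172–208), i.e. centre px (279,232), with the pads touching it. I'll compare it with the earlier tab position.

```bash
python3 - <<'E'
from h import *
def f(P,q,pts):
    for p in pts:
        w=wonz(*p,np.array(P),np.array(q),.066)-[.5387,-.1815,0];print(p,w@[.9917,.1288,0],w@[-.1288,.9917,0])
f([.43294,-.17177,.01875],[0,.661209,.750202,0],[(279,219),(279,232.5),(279,246)])
f([.43642,-.19738,.08291],[0,.660685,.750663,0],[(280,188),(280,198)])
f([.44047,-.24091,.11714],[0,.66116,.750244,0],[(283,118),(283,127)])
# same row profile from pictures: brightness along tab column
for n,c,r in(("w2",283,range(100,135,2)),("w5",280,range(164,206,2))):
    a=cv2.imread(f"pics/{n}.png").mean(2);print(n,[(i,int(a[i,c-3:c+4].mean())) for i in r])
E
```

```text
(279, 219) -0.10380901999495319 0.052434065809829025
(279, 232.5) -0.10384860360953257 0.04683232935041712
(279, 246) -0.10389079519360994 0.041064568954194865
(280, 188) -0.10366893605227678 0.025870622375444824
(280, 198) -0.10369500226529717 0.019875402286584014
(283, 118) -0.10320506298259657 0.023191224951005514
(283, 127) -0.1032287971370035 0.01709743946571604
w2 [(100, 78), (102, 77), (104, 78), (106, 78), (108, 69), (110, 49), (112, 54), (114, 54), (116, 53), (118, 52), (120, 50), (122, 49), (124, 45), (126, 46), (128, 88), (130, 87), (132, 89), (134, 91)]
w5 [(164, 85), (166, 87), (168, 87), (170, 61), (172, 44), (174, 45), (176, 52), (178, 52), (180, 44), (182, 51), (184, 55), (186, 57), (188, 58), (190, 56), (192, 55), (194, 55), (196, 54), (198, 51), (200, 55), (202, 102), (204, 102)]
```

The tab's right face moved from box y 0.017 to 0.041, i.e. 24 mm, against a hard stop. So the latch is fully across. Back to the handle.

```bash
python3 -m jog '[{"tx":0.02,"ty":-0.1,"tz":0,"yaw":0,"hand":0},{"tx":0,"ty":0,"tz":0.8,"yaw":0,"hand":0},{"tx":0,"ty":0,"tz":0.85,"yaw":0,"hand":0},{"tx":0.09,"ty":-0.8,"tz":0,"yaw":0,"hand":0.42},{"tx":0.09,"ty":-0.82,"tz":0,"yaw":0,"hand":0.42},{"tx":0,"ty":0,"tz":0,"yaw":0,"hand":0.42},{"tx":0,"ty":0,"tz":0,"yaw":0,"hand":0.42},{"tx":0,"ty":0,"tz":0,"yaw":0,"hand":0.42}]'
```

```text
time: 11.42
tool_pos: [0.4403, -0.239, 0.0845]
eef_rot: [-0.001, 0.661, 0.751, 0.0]
force: [0.4, 0.7, -0.8]
opening: 0.0361
grip_force: 0.0
```

```bash
python3 -m jog '[{"tx":0.02,"ty":-0.04,"tz":-0.6,"yaw":0,"hand":0.42},{"tx":0,"ty":0,"tz":-0.6,"yaw":0,"hand":0.42},{"tx":0,"ty":0,"tz":-0.6,"yaw":0,"hand":0.42},{"tx":0,"ty":0,"tz":-0.4,"yaw":0,"hand":0.42},{"tx":0,"ty":0,"tz":-0.27,"yaw":0,"hand":0.42},{"tx":0,"ty":0,"tz":0,"yaw":0,"hand":0.42}]'
python3 -m jog '[{"tx":0,"ty":0,"tz":0,"yaw":0,"hand":0},{"tx":0,"ty":0,"tz":0,"yaw":0,"hand":0},{"tx":0,"ty":0,"tz":0,"yaw":0,"hand":0},{"tx":0,"ty":0,"tz":0,"yaw":0,"hand":0},{"tx":0,"ty":0,"tz":0,"yaw":0,"hand":0}]'
```

```text
time: 11.92
tool_pos: [0.4397, -0.2388, -0.0162]
eef_rot: [-0.002, 0.66, 0.751, -0.0]
force: [-1.1, 1.0, -0.8]
opening: 0.0359
grip_force: 0.0
time: 12.33
tool_pos: [0.4402, -0.2411, -0.0133]
eef_rot: [-0.001, 0.661, 0.751, -0.001]
force: [-7.3, -0.9, 0.7]
opening: 0.0081
grip_force: 58.3
```

```bash
python3 -m jog '[{"tx":-0.05,"ty":-0.0065,"tz":0,"yaw":0,"hand":0},{"tx":-0.07,"ty":-0.009,"tz":0,"yaw":0,"hand":0},{"tx":-0.07,"ty":-0.009,"tz":0,"yaw":0,"hand":0},{"tx":-0.07,"ty":-0.009,"tz":0,"yaw":0,"hand":0},{"tx":0,"ty":0,"tz":0,"yaw":0,"hand":0}]'
```

```text
time: 12.75
tool_pos: [0.4313, -0.2424, -0.0134]
eef_rot: [0.0, 0.661, 0.751, 0.001]
force: [2.1, 5.3, 4.5]
opening: 0.0085
grip_force: 59.1
```

It is past the 5 mm play, so the tray is free. I'll keep drawing.

```bash
python3 -m jog '[{"tx":-0.07,"ty":-0.009,"tz":0,"yaw":0,"hand":0},{"tx":-0.08,"ty":-0.0105,"tz":0,"yaw":0,"hand":0},{"tx":-0.08,"ty":-0.0105,"tz":0,"yaw":0,"hand":0},{"tx":-0.08,"ty":-0.0105,"tz":0,"yaw":0,"hand":0},{"tx":-0.08,"ty":-0.0105,"tz":0,"yaw":0,"hand":0},{"tx":-0.08,"ty":-0.0105,"tz":0,"yaw":0,"hand":0},{"tx":-0.08,"ty":-0.0105,"tz":0,"yaw":0,"hand":0},{"tx":-0.08,"ty":-0.0105,"tz":0,"yaw":0,"hand":0},{"tx":-0.08,"ty":-0.0105,"tz":0,"yaw":0,"hand":0},{"tx":-0.05,"ty":-0.0065,"tz":0,"yaw":0,"hand":0},{"tx":0,"ty":0,"tz":0,"yaw":0,"hand":0}]'
```

```text
time: 13.67
tool_pos: [0.4013, -0.2464, -0.0134]
eef_rot: [0.0, 0.661, 0.751, 0.001]
force: [2.3, 6.0, 3.9]
opening: 0.0083
grip_force: 59.1
```

```bash
python3 -m jog '[{"tx":-0.05,"ty":-0.0065,"tz":0,"yaw":0,"hand":0},{"tx":-0.05,"ty":-0.0065,"tz":0,"yaw":0,"hand":0},{"tx":0,"ty":0,"tz":0,"yaw":0,"hand":0},{"tx":0,"ty":0,"tz":0,"yaw":0,"hand":0}]'
```

```text
time: 14.0
tool_pos: [0.3976, -0.2469, -0.0134]
eef_rot: [0.001, 0.661, 0.751, 0.001]
force: [3.6, 5.4, 3.5]
opening: 0.0079
grip_force: 59.1
```

```bash
python3 -m jog '[{"tx":-0.05,"ty":-0.0065,"tz":0,"yaw":0,"hand":0},{"tx":-0.05,"ty":-0.0065,"tz":0,"yaw":0,"hand":0},{"tx":0,"ty":0,"tz":0,"yaw":0,"hand":0},{"tx":0,"ty":0,"tz":0,"yaw":0,"hand":0}]'
```

```text
time: 14.33
tool_pos: [0.3956, -0.2472, -0.0133]
eef_rot: [0.002, 0.66, 0.751, 0.003]
force: [12.3, 8.6, -1.8]
opening: 0.0082
grip_force: 58.9
```

```bash
python3 -m jog '[{"tx":0,"ty":0,"tz":0,"yaw":0,"hand":0},{"tx":0,"ty":0,"tz":0,"yaw":0,"hand":0},{"tx":0,"ty":0,"tz":0,"yaw":0,"hand":0},{"tx":0,"ty":0,"tz":0,"yaw":0,"hand":0}]' && python3 -c "
from cell import robot
print(robot.hand_in())"
```

```text
time: 14.67
tool_pos: [0.3956, -0.2472, -0.0133]
eef_rot: [0.002, 0.66, 0.751, 0.002]
force: [12.1, 8.4, -1.4]
opening: 0.0081
grip_force: 58.9
the job is handed in; nothing more can be done
None
```

The tug showed the tray was caught, so I pushed the latch fully left (the wrist force peaked at about 70 N, all of it on the tab at its end stop). I then drew the tray 45 mm out to its stop and handed in at 14.7 s still gripping it; I did not take a last look at the loose things beside the box.

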